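Hold a contactor in the corner of a locating jig

TASK

Stand the loose steel stop pin fully down in the bore of the jig, then set the contactor upright on the jig's base plate in the corner close to fence and pin, one of its narrow 45 mm sides (under a row of terminals) towards the blue fence and one of its long sides towards the pin, and let go of it. Then, with one diagonal push, towards the fence and down, on the upper edge that faces away from the fence, press it firmly and squarely against the fence and down on the plate at once, snug beside the pin, and finish while still holding that push. Leave the multimeter, the relay pod and the screwdriver alone.

Things in the scene. Friction and masses are not known exactly. Their poses are not given: they have to be found in the camera images.
- jig: locating jig fixed to the bench; origin at the centre of its underside, z up. Dark steel foot plate 150 x 150 x 4 mm, on it a white plastic base plate 130 x 130 mm (x, y -65 to 65 mm) whose top lies 22 mm above the origin. +x runs square to the blue fence and into it (to the robot's right and ahead); +y runs along the fence towards the bore's end
- base_plate: the jig's white, slippery plastic base plate (friction about 0.2), 130 x 130 x 18 mm; origin at the centre of its underside, 4 mm above the jig's; axes as the jig's. A 45 degree push with a flat fingertip on the contactor's upper edge (50 mm high, 31 mm from its centre) slides it home without tipping; 10 to 20 N hold it well
- fence: blue fence bar of the jig, 14 mm thick (x), 124 mm long (y), 26 mm high, standing on the base plate; two screw heads add 4 mm, 45 mm either side of its middle; origin at the centre of its underside, axes as the jig's. Its working face lies at jig x = 45 mm
- bore (a point): centre of the mouth of the round bore in the base plate, at jig (12, 45, 22) mm: 17 mm wide with a small chamfer, 15 mm deep, dark bottom
- home (a point): where the contactor's origin comes to lie when it stands on the plate and touches both fence and pin: jig (14, 14.5, 22) mm; axes as the jig's
- stop_pin: plain round steel pin, 16 mm diameter, 44 mm long, 70 g, standing upright on the bench at the start, chamfered foot; origin at the centre of its lower end, z up along it. Seated in the bore its top stands 29 mm above the plate
- contactor: grey and black three pole contactor, upright, about 0.32 kg; origin at the centre of its underside. Body 62 mm (x) by 45 mm (y) by 50 mm high; a black block 20 mm (x) by 46 mm (y) crosses the middle of its top up to 62 mm. Gripped across y between 30 and 50 mm over its underside, the fingers clear fence and pin. Its x or -x may face the fence
- multimeter: yellow and black multimeter lying behind the jig, 142 x 69 x 42 mm; leave alone
- relay_pod: small black relay pod with a green top, 34 x 50 x 26 mm; leave alone
- screwdriver: small screwdriver with a yellow and black handle, 144 mm long, lying; leave alone

How it is judged:
By the outcome, as a careful person would: the job done as asked, in the order asked, and still so for the second after the job is handed in, while the arm keeps its last pose, push and grip.
It also fails if it takes over 70 s, if anything falls off the work surface, if the arm or the gripper's body presses on something with over 40 N, if the wrist force passes 120 N, or if a joint passes its speed limit or range.

ROBOT

A 6-joint arm with a two-finger parallel gripper is mounted at the origin on a cart in front of the work surface, level with it; the furniture and walls round the work are solid. World frame = base frame: x ahead of the robot, y to its left, z up, the work surface at z = 0. Lengths are in m, angles in degrees, forces in N, time in s.
With the tool pointing down it reaches from about 0.25 to 0.725 m from the base axis. Payload 9.7 kg.
Tool frame: the origin (TCP) lies between the finger pads; the fingertips stand 25 mm ahead of it and the grasp point (between the pads) lies 6 mm ahead of it; z points along the fingers, y is the line along which they close (so a half turn about z gives the same grasp; the last joint's range is limited). The gripper opens to 85 mm and grips with 20 to 120 N. Pads are 22 mm wide; open, the fingers measure 114 mm over their backs; the gripper's body (76 mm by 85 mm) begins 54 mm behind the grasp point. The pads swing forward as they close: fully open they stand 13 mm farther back than shut.
Start: joints at [-63.656, 4.979, 10.078, 95.1, 0, 90], TCP at [0.244, -0.493, 0.256] pointing down, gripper open.
Joint ranges: [-179.16, 179.16], [-48.56, 103.87], [-65.8, 70.77], [-126.05, 130.52], [-82.76, 87.17], [-180, 180]. Speed limits (degrees/s): [127.2, 127.2, 147.25, 180, 180, 180].

INTERFACE

Orientations are given as [roll, pitch, yaw] about the fixed x, y, z axes, in that order (R = Rz(yaw) Ry(pitch) Rx(roll)).
In Python, from workcell import bot gives the robot as it stands.
- The arm moves only by the shell command python3 drive.py 'ROWS' [FORCE]. ROWS is a JSON list that holds a single list of rows (three levels of brackets), with 1 to 5 rows, each of 5 numbers: dx, dy, dz in m, then a turn about the tool's z in degrees, then the finger opening in m; each row is the pose to reach, as a shift and turn from the pose commanded when the command began, along the tool's axes at that moment; what a row does not reach only later rows make up. A row lasts 1/12 s, in which the tool goes at most 0.0417 m and 7.16 degrees, less where a joint would pass 70% of its speed; a pose out of reach is approached as far as the arm can. The fingers move at their own pace and stop on an object; FORCE is the grip in N (left out, the last holds). Time passes only in rows, so rows that do not move let the fingers close. It prints the time, the measured TCP pose, the force, the opening and the grip force at its end. Input that does not fit is refused with a message, and nothing moves.
- bot.get_obs(): the state, without advancing time (a new reading comes with each control period).
- bot.camera(name): name is "side" or "top"; returns the picture (420x560x3 uint8, blue, green, red); there is no depth.
- bot.camera_info(name): a dict with "mtx" (3x3 intrinsics, pixels), "extrinsics" (4x4, takes a point from camera to world coordinates). Camera axes: x right, y down, z forward; pixel columns grow to the right and rows downward; lengths in m; the calibration is good to about 2 mm. A picture is of the moment at which its call begins. camera_info takes no time and is no camera call.
- bot.job_done(): hands the job in; it is judged then, once.
The state is a dict: "time": time; "q": joint angles; "qd": joint speeds; "joint_efforts": joint torques, N m; "ee_pos": TCP position; "tcp_rot": TCP orientation; "wrist_force": force on the tool from outside, world axes, zero at the start; "torque": the same for the moment, N m; "opening": finger opening in m; "grasp_force": force on a finger pad.
Only numpy, scipy, OpenCV 4.12 (cv2) and the standard library are available. Lean on these libraries where they do the work, as an engineer would, in place of code of your own. Each camera call takes 0.05 s, during which the arm holds its last target. There are 200 camera calls.

## Working session

There is one attempt and no reset: what is moved stays moved. The work goes in short steps, Python scripts to look and compute and a shell command to move; the robot and the scene stay as the last step left them, time stands still between calls to the robot, and variables do not carry over. Pictures are saved under pics/ and viewed, at most 14 in all, crops included, and the job is handed in when it is done.

```bash
ls; mkdir -p pics
python3 - <<'E'
from workcell import bot
import cv2
for n in("side","top"):
    cv2.imwrite(f"pics/{n}0.png",bot.camera(n)); i=bot.camera_info(n); print(i["mtx"],i["extrinsics"])
print(bot.get_obs())
E
```

```text
drive.py
pics
workcell.py
[[522.25644198   0.         277.05054662]
 [  0.         522.25644198 209.9655042 ]
 [  0.           0.           1.        ]] [[ 9.99670030e-01 -2.56688807e-02  9.69247047e-04  5.51324435e-01]
 [-1.25761399e-02 -4.56177036e-01  8.89800176e-01 -1.43346881e+00]
 [-2.23980263e-02 -8.89518758e-01 -4.56349327e-01  7.52339883e-01]
 [ 0.00000000e+00  0.00000000e+00  0.00000000e+00  1.00000000e+00]]
[[404.05189993   0.         281.07871054]
 [  0.         404.05189993 203.04967871]
 [  0.           0.           1.        ]] [[ 0.01581873 -0.98158121  0.19038932  0.37980479]
 [-0.99975602 -0.01259158  0.01814814 -0.11571736]
 [-0.01541657 -0.19062995 -0.98154091  1.00305904]
 [ 0.          0.          0.          1.        ]]
{'time': 0.1, 'q': array([-6.36560919e+01,  5.00727512e+00,  1.00389581e+01,  9.50978644e+01,
       -1.67996606e-03,  9.00021707e+01]), 'qd': array([ 1.78106877e-02, -1.40224882e-01,  1.85943643e-01, -4.80105018e-05,
       -4.37144522e-02,  2.08851509e-02]), 'joint_efforts': array([-1.16210776e-03, -5.21562874e+01,  4.65653515e+01,  1.59806729e-02,
       -6.67211020e-05,  5.75319888e-06]), 'ee_pos': array([ 0.24398679, -0.49273597,  0.25566008]), 'tcp_rot': array([-1.79933819e+02,  1.68247222e-03,  2.63417394e+01]), 'wrist_force': array([ 0.50238297, -0.84256825,  0.5617452 ]), 'torque': array([-0.01953276,  0.00733347,  0.05520573]), 'grasp_force': 0.0, 'opening': 0.08562172139471198}
```

View pics/top0.png

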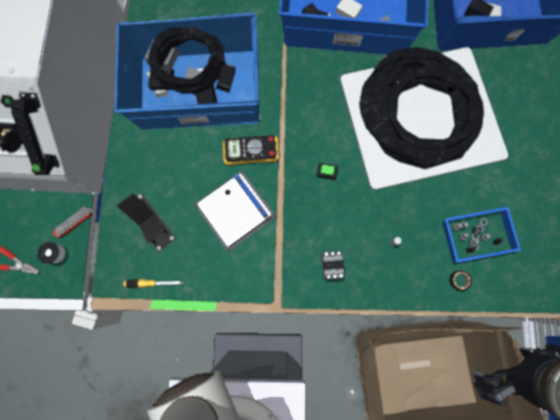

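View pics/side0.png

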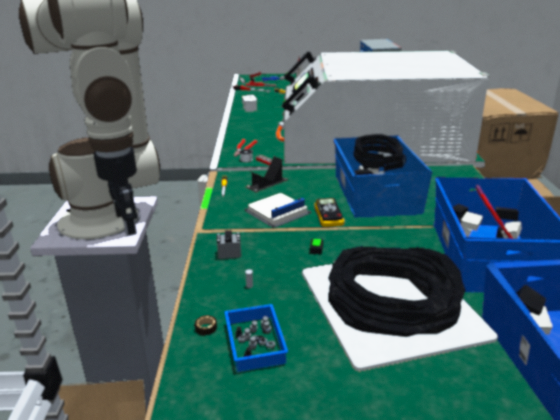

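The top view shows the pin near (397,241), the contactor near (332,265), the jig near (235,210) with its fence on the upper right, and the bore near (228,191). I'll enlarge these areas.

```bash
cat > h.py <<'E'
import numpy as np, cv2
from workcell import bot
def ray(n,u,v,z):
    i=bot.camera_info(n);K=i["mtx"];T=i["extrinsics"]
    d=T[:3,:3]@np.linalg.solve(K,[u,v,1.]);o=T[:3,3]
    return o+d*(z-o[2])/d[2]
def proj(n,P):
    i=bot.camera_info(n);T=np.linalg.inv(i["extrinsics"])
    p=np.atleast_2d(P)@T[:3,:3].T+T[:3,3];p=p@i["mtx"].T
    return p[:,:2]/p[:,2:]
def crop(img,u,v,w,h,s):  # grid every 10 px
    c=cv2.resize(img[v:v+h,u:u+w],None,fx=s,fy=s,interpolation=cv2.INTER_CUBIC)
    for k in range(-u%10,w,10): cv2.putText(c,str(u+k),(k*s,8),0,.35,(0,0,255),1);c[::4,k*s]=(0,0,255)
    for k in range(-v%10,h,10): cv2.putText(c,str(v+k),(0,k*s+4),0,.35,(0,0,255),1);c[k*s,::4]=(0,0,255)
    return c
E
python3 - <<'E'
from h import *
t=cv2.imread("pics/top0.png");s=cv2.imread("pics/side0.png")
a=crop(t,190,168,90,84,7);cv2.imwrite("pics/a.png",a)
b=crop(t,315,225,100,60,8);cv2.imwrite("pics/b.png",b)
c=crop(s,205,180,110,110,5);cv2.imwrite("pics/c.png",c)
E
```

```text
(no output)
```

View pics/a.png

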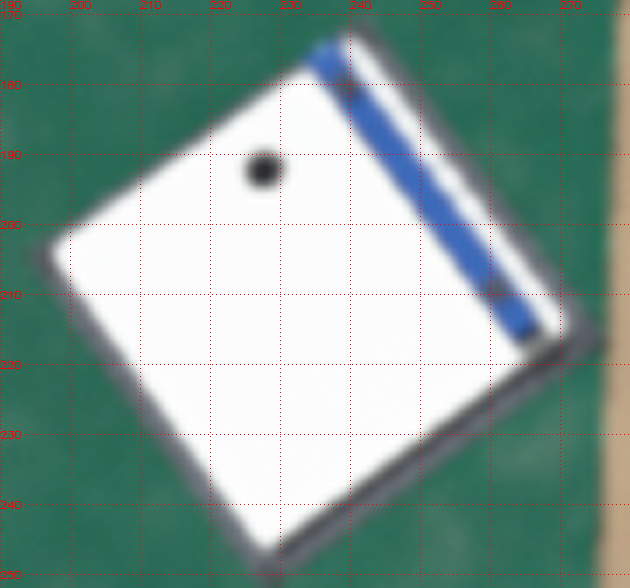

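View pics/b.png

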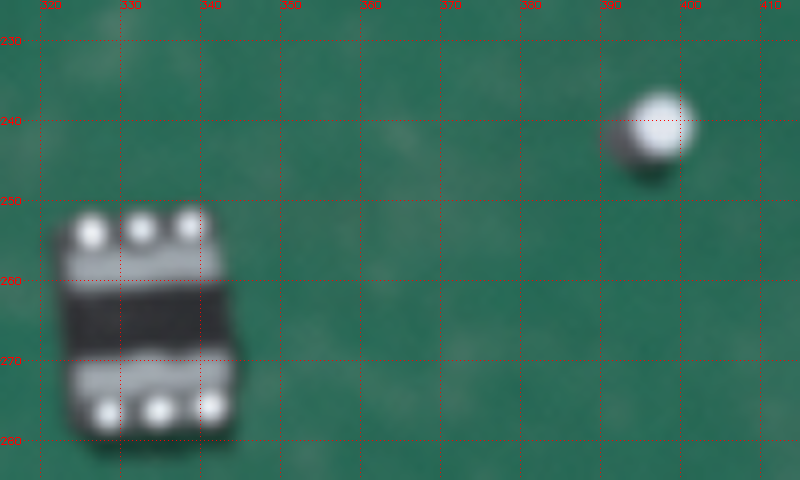

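View pics/c.png

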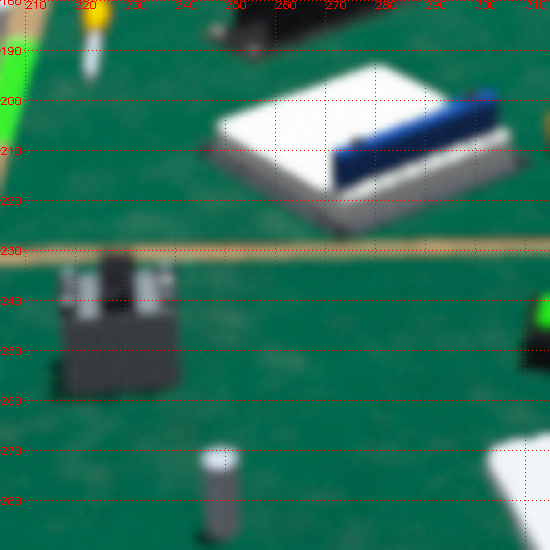

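The crops give these readings, in top view unless noted:
- **Plate corners:** about (197.3,204), (227.5,247), (270,214.5) and (240.5,171.5). Bore at (227.6,192).
- **Pin top:** (397.3,240.5); side view (249,271.8).
- **Contactor terminals:** rows from (326.3,254) to (338.8,252.5) and from (328.5,276.5) to (341,275.5). Block centre at (333.2,265.2).

Run:
```python
from h import *
np.set_printoptions(precision=4,suppress=True)
o=.43
T=lambda u,v,z:ray("top",u-o,v-o,z)
S=lambda u,v,z:ray("side",u-.4,v-.4,z)
for nm,u,v in(("L",197.3,204),("B",227.5,247),("R",270,214.5),("Tp",240.5,171.5),("bore",227.6,192)): print(nm,T(u,v,.022))
c=[T(*p,.022)[:2] for p in((197.3,204),(227.5,247),(270,214.5),(240.5,171.5))]
print("sides",[np.linalg.norm(c[i]-c[(i+1)%4]) for i in range(4)])
# sub-pixel: fit white mask in top image
print("side corners",S(248.6,205,.022),S(272,218,.022),S(280.5,193,.022))
print("fence top ends near edge top z.048",T(233.9,178,.048),T(264,219,.048))
print("pin",T(397.3,240.5,.044),S(249,271.8,.044))
print("block",T(333.2,265.2,.062))
r=[T(*p,.052) for p in((326.3,254),(338.8,252.5),(328.5,276.5),(341,275.5))]
print(np.array(r),np.mean(r,0))
d=(r[0]+r[1]-r[2]-r[3])[:2];print("yaw x axis",np.degrees(np.arctan2(d[1],d[0])), "y-axis", [np.degrees(np.arctan2(*(r[i]-r[i+1])[:2][::-1])) for i in(0,2)])
t=cv2.imread("pics/top0.png")
# contactor block centroid, pin centroid, bore centroid
g=cv2.cvtColor(t,cv2.COLOR_BGR2GRAY)
def cen(m,u,v,w,h):
    s=m[v:v+h,u:u+w].astype(float);yy,xx=np.mgrid[v:v+h,u:u+w];return (s*xx).sum()/s.sum(),(s*yy).sum()/s.sum()
m=np.clip(g.astype(float)-130,0,None);pc=cen(m,388,232,18,18);print("pin cen",pc,ray("top",*pc,.044))
m=np.clip(245-g.astype(float),0,None);bc=cen(m,221,186,13,13);print("bore cen",bc,ray("top",*bc,.022))
bm=cv2.inRange(t,(100,0,0),(255,140,120)).astype(float);bm=cv2.inRange(cv2.cvtColor(t,cv2.COLOR_BGR2HSV),(105,120,100),(130,255,255))
ys,xs=np.nonzero(bm[168:225,225:275]);rc=cv2.fitLine(np.c_[xs+225,ys+168].astype(np.float32),cv2.DIST_L2,0,.01,.01).ravel()
p0=ray("top",rc[2]-20*rc[0],rc[3]-20*rc[1],.048);p1=ray("top",rc[2]+20*rc[0],rc[3]+20*rc[1],.048);d=p0-p1;print("fence centre",rc,ray("top",rc[2],rc[3],.048),np.degrees(np.arctan2(d[1],d[0])))
```

```text
L [0.5661 0.1113 0.022 ]
B [0.4608 0.0319 0.022 ]
R [ 0.5421 -0.0697  0.022 ]
Tp [0.6507 0.0069 0.022 ]
bore [0.5975 0.0373 0.022 ]
sides [np.float64(0.13194814372736635), np.float64(0.13008717774194464), np.float64(0.13292929744500542), np.float64(0.13442385126019063)]
side corners [0.4629 0.0325 0.022 ] [ 0.536  -0.0584  0.022 ] [0.5644 0.1146 0.022 ]
fence top ends near edge top z.048 [0.627  0.0192 0.048 ] [ 0.5267 -0.0568  0.048 ]
pin [ 0.4802 -0.3733  0.044 ] [ 0.4798 -0.3745  0.044 ]
block [ 0.4193 -0.2195  0.062 ]
[[ 0.4454 -0.2047  0.052 ]
 [ 0.4493 -0.2339  0.052 ]
 [ 0.3937 -0.2095  0.052 ]
 [ 0.3964 -0.2384  0.052 ]] [ 0.4212 -0.2216  0.052 ]
yaw x axis 5.078553810181177 y-axis [np.float64(97.64705573876729), np.float64(95.39629313616436)]
pin cen (np.float64(397.31642857142856), np.float64(240.0992857142857)) [ 0.4801 -0.3744  0.044 ]
bore cen (np.float64(227.17477477477476), np.float64(191.66898326898328)) [0.5973 0.0372 0.022 ]
fence centre [  0.5923   0.8057 249.9205 194.808 ] [ 0.5844 -0.0223  0.048 ] 37.134452325526304
```

```bash
cat >> h.py <<'E'
from scipy.spatial.transform import Rotation as Ro
def jig(p,c=(.5541,.0197),yaw=-53.):
    a=np.radians(yaw);return np.r_[np.array(c)+np.array([[np.cos(a),-np.sin(a)],[np.sin(a),np.cos(a)]])@p[:2],p[2:]]
def go(x,y,z,yaw=None):
    o=bot.get_obs();R=Ro.from_euler("xyz",o["tcp_rot"],degrees=True)
    d=R.inv().apply(np.array([x,y,z])-o["ee_pos"]);y0=o["tcp_rot"][2]
    t=0 if yaw is None else -((yaw-y0+180)%360-180)
    print("t%.2f pos"%o["time"],o["ee_pos"].round(4),"rot",o["tcp_rot"].round(2),"F",o["wrist_force"].round(1),"op %.4f gf %.1f"%(o["opening"],o["grasp_force"]));print("SHIFT",d.round(4),"turn %.1f"%t)
E
python3 drive.py '[[[0.036, 0, 0.016, 7, 0.085], [0.072, 0, 0.032, 14, 0.085], [0.108, 0, 0.048, 21, 0.085], [0.144, 0, 0.064, 28, 0.085], [0.18, 0, 0.08, 35, 0.085]]]' 30
python3 -c "
from h import *
go(.480,-.374,.1,-53)"
```

```text
time: 0.52
ee_pos: [0.4058, -0.4124, 0.1757]
tcp_rot: [-180.0, 0.0, -8.5]
wrist_force: [-0.1, -0.7, 0.1]
opening: 0.0852
grasp_force: 0.0
t0.52 pos [ 0.4058 -0.4124  0.1757] rot [-1.7999e+02  1.0000e-02 -8.4800e+00] F [-0.1 -0.7  0.1] op 0.0852 gf 0.0
SHIFT [ 0.0678 -0.0489  0.0757] turn 44.5
```

```bash
python3 drive.py '[[[0.017, -0.012, 0.012, 7, 0.06], [0.034, -0.024, 0.026, 14, 0.06], [0.051, -0.037, 0.042, 21, 0.06], [0.068, -0.049, 0.06, 28, 0.06], [0.068, -0.049, 0.075, 35, 0.06]]]' >/dev/null
python3 drive.py '[[[0, 0, 0, 7, 0.06], [0, 0, 0, 9.5, 0.06], [0, 0, 0, 9.5, 0.06]]]'
python3 -c "
from h import *
go(.480,-.374,.045,-53)
cv2.imwrite('pics/d.png',crop(bot.camera('side'),200,180,110,110,5))"
```

```text
time: 1.18
ee_pos: [0.4264, -0.4277, 0.101]
tcp_rot: [-177.1, 0.3, -46.3]
wrist_force: [-0.4, -0.4, -0.2]
opening: 0.0599
grasp_force: 0.0
t1.18 pos [ 0.4264 -0.4277  0.101 ] rot [-177.12    0.34  -46.27] F [-0.4 -0.4 -0.2] op 0.0599 gf 0.0
SHIFT [-0.0014 -0.0729  0.0598] turn 6.7
```

View pics/d.png

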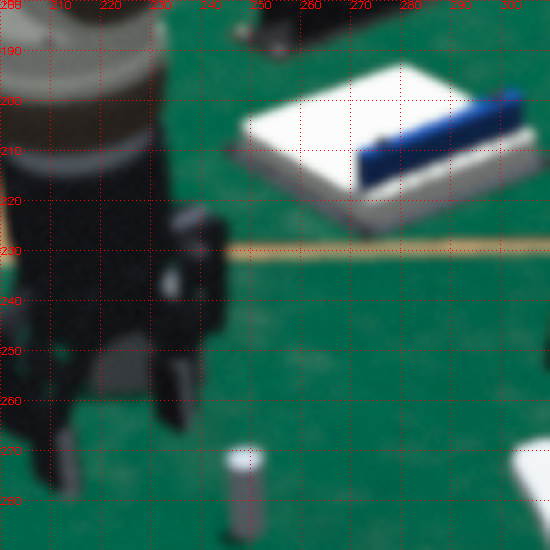

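The gripper stopped about 7 cm short of the pin with a 3° tilt, so I'll check the joints.

```bash
python3 -c "
from h import *
print(bot.get_obs()['q'].round(2),bot.get_obs()['qd'].round(2))"
python3 drive.py '[[[0, 0, 0, 0, 0.06], [0, 0, 0, 0, 0.06]]]'
python3 -c "
from h import *
print(bot.get_obs()['q'].round(2),bot.get_obs()['qd'].round(2))
go(.480,-.374,.1,-53)"
```

```text
[-46.24  12.38   1.23  79.14   2.87 179.94] [ 2.05 -0.28  0.47 -0.12  0.21  0.03]
time: 1.4
ee_pos: [0.4289, -0.4259, 0.102]
tcp_rot: [-177.1, 0.2, -46.0]
wrist_force: [0.5, 0.4, 0.5]
opening: 0.0599
grasp_force: 0.0
[-46.04  12.36   1.26  79.14   2.89 179.94] [ 0.55 -0.17 -0.17  0.05  0.02  0.05]
t1.40 pos [ 0.4289 -0.4259  0.102 ] rot [-177.11    0.23  -45.98] F [0.5 0.4 0.5] op 0.0599 gf 0.0
SHIFT [-0.0018 -0.0726  0.0056] turn 7.0
```

Joint 6 is at its 180° limit: yaw = q1 − q6 + 180. I'll turn back the other way and use yaw 127 at the jig.

```bash
python3 drive.py '[[[0, 0, 0, -7, 0.06], [0, 0, 0, -14, 0.06], [0, 0, 0, -21, 0.06], [0, 0, 0, -28, 0.06], [0, 0, 0, -35, 0.06]]]'
python3 -c "
from h import *
print(bot.get_obs()['q'].round(2))
go(.480,-.374,.1,40)"
```

```text
time: 1.82
ee_pos: [0.4293, -0.4255, 0.1019]
tcp_rot: [-177.5, -1.5, -10.6]
wrist_force: [0.4, 0.6, 0.0]
opening: 0.0599
grasp_force: 0.0
[-45.99  12.36   1.26  79.13   2.89 144.59]
t1.82 pos [ 0.4293 -0.4255  0.1019] rot [-177.51   -1.48  -10.62] F [0.4 0.6 0. ] op 0.0599 gf 0.0
SHIFT [ 0.0403 -0.0598  0.0056] turn -50.6
```

The tilt (q5 = 2.9°) has become part of the commanded pose. It came from the +180 limit of joint 6, so I'll undo it the mirrored way at the −180 limit.

```bash
for i in 1; do
python3 drive.py '[[[0, 0, 0, -7.1, 0.06], [0, 0, 0, -14.2, 0.06], [0, 0, 0, -21.3, 0.06], [0, 0, 0, -28.4, 0.06], [0, 0, 0, -35.5, 0.06]]]'
python3 drive.py '[[[0, 0, 0, -7.1, 0.06], [0, 0, 0, -14.2, 0.06], [0, 0, 0, -21.3, 0.06], [0, 0, 0, -28.4, 0.06], [0, 0, 0, -35.5, 0.06]]]'
python3 drive.py '[[[0, 0, 0, -7.1, 0.06], [0, 0, 0, -14.2, 0.06], [0, 0, 0, -21.3, 0.06], [0, 0, 0, -28.4, 0.06], [0, 0, 0, -35.5, 0.06]]]'
python3 drive.py '[[[0, 0, 0, -7.1, 0.06], [0, 0, 0, -14.2, 0.06], [0, 0, 0, -21.3, 0.06], [0, 0, 0, -28.4, 0.06], [0, 0, 0, -35.5, 0.06]]]'
python3 drive.py '[[[0, 0, 0, -7.1, 0.06], [0, 0, 0, -14.2, 0.06], [0, 0, 0, -21.3, 0.06], [0, 0, 0, -28.4, 0.06], [0, 0, 0, -35.5, 0.06]]]'
python3 drive.py '[[[0, 0, 0, -7.1, 0.06], [0, 0, 0, -14.2, 0.06], [0, 0, 0, -21.3, 0.06], [0, 0, 0, -28.4, 0.06], [0, 0, 0, -35.5, 0.06]]]'
python3 drive.py '[[[0, 0, 0, -7.1, 0.06], [0, 0, 0, -14.2, 0.06], [0, 0, 0, -21.3, 0.06], [0, 0, 0, -28.4, 0.06], [0, 0, 0, -35.5, 0.06]]]'
python3 drive.py '[[[0, 0, 0, -7.1, 0.06], [0, 0, 0, -14.2, 0.06], [0, 0, 0, -21.3, 0.06], [0, 0, 0, -28.4, 0.06], [0, 0, 0, -35.5, 0.06]]]'
python3 drive.py '[[[0, 0, 0, -7.1, 0.06], [0, 0, 0, -14.2, 0.06], [0, 0, 0, -21.3, 0.06], [0, 0, 0, -28.4, 0.06], [0, 0, 0, -35.5, 0.06]]]'
done >/dev/null
python3 -c "
from h import *
print(bot.get_obs()['q'].round(2))"
python3 drive.py '[[[0, 0, 0, -4.5, 0.06], [0, 0.02, 0, -4.5, 0.06], [0, 0.02, 0, -4.5, 0.06]]]'
python3 -c "
from h import *
print(bot.get_obs()['q'].round(2));go(.480,-.374,.1,40)"
```

```text
[ -45.99   12.36    1.26   79.14    2.89 -174.91]
time: 5.82
ee_pos: [0.4156, -0.4358, 0.1007]
tcp_rot: [-177.4, 0.3, -47.6]
wrist_force: [0.5, 0.0, -0.2]
opening: 0.0601
grasp_force: 0.0
[ -47.49   12.15    0.88   79.04    2.62 -179.89]
t5.82 pos [ 0.4156 -0.4358  0.1007] rot [-177.38    0.31  -47.6 ] F [ 0.5  0.  -0.2] op 0.0601 gf 0.0
SHIFT [-0.0022 -0.0891  0.0048] turn -87.6
```

```bash
python3 drive.py '[[[0, 0.03, 0, 0, 0.06], [0, 0.03, 0, 0, 0.06], [0, 0.03, 0, 0, 0.06], [0, 0.03, 0, 0, 0.06]]]'
python3 -c "
from h import *
print(bot.get_obs()['q'].round(2))"
python3 drive.py '[[[0, 0, 0, -7, 0.06], [0, 0, 0, -7, 0.06], [0, 0, 0, -7, 0.06]]]'
python3 -c "
from h import *
print(bot.get_obs()['q'].round(2));go(.480,-.374,.1,40)"
```

```text
time: 6.15
ee_pos: [0.4044, -0.4468, 0.0993]
tcp_rot: [-177.9, 0.3, -48.8]
wrist_force: [0.6, -0.2, 0.3]
opening: 0.06
grasp_force: 0.0
[ -48.76   12.23    0.83   78.91    2.1  -179.92]
time: 6.4
ee_pos: [0.4292, -0.4218, 0.0993]
tcp_rot: [-179.3, 0.1, -44.9]
wrist_force: [-0.6, -0.4, -0.4]
opening: 0.06
grasp_force: 0.0
[ -44.81   11.92    0.49   78.66    0.71 -179.93]
t6.40 pos [ 0.4292 -0.4218  0.0993] rot [-1.7929e+02  9.0000e-02 -4.4880e+01] F [-0.6 -0.4 -0.4] op 0.0600 gf 0.0
SHIFT [ 0.0022 -0.0697  0.0002] turn -84.9
```

```bash
python3 drive.py '[[[0, 0, 0, -3.4, 0.06], [0, 0, 0, -3.4, 0.06], [0, 0, 0, -3.4, 0.06]]]'
python3 -c "
from h import *
print(bot.get_obs()['q'].round(2));go(.480,-.374,.1,40)"
```

```text
time: 6.65
ee_pos: [0.4394, -0.4109, 0.0993]
tcp_rot: [-180.0, 0.1, -43.2]
wrist_force: [0.4, -0.4, 0.5]
opening: 0.0596
grasp_force: 0.0
[-4.3090e+01  1.1870e+01  4.3000e-01  7.8620e+01  2.0000e-02 -1.7994e+02]
t6.65 pos [ 0.4394 -0.4109  0.0993] rot [-1.7998e+02  6.0000e-02 -4.3150e+01] F [ 0.4 -0.4  0.5] op 0.0596 gf 0.0
SHIFT [ 0.0044 -0.0547 -0.0007] turn -83.2
```

```bash
python3 drive.py '[[[0.002, -0.027, 0, 5, 0.06], [0.0044, -0.0547, 0, 9.8, 0.06], [0.0044, -0.0547, 0, 9.8, 0.06], [0.0044, -0.0547, 0, 9.8, 0.06]]]'
python3 -c "
from h import *
print(bot.get_obs()['q'].round(2));go(.480,-.374,.045,-53)"
```

```text
time: 6.98
ee_pos: [0.4801, -0.374, 0.0992]
tcp_rot: [-180.0, 0.1, -52.9]
wrist_force: [0.4, -0.7, 0.2]
opening: 0.06
grasp_force: 0.0
[-3.7930e+01  1.2820e+01  1.5400e+00  7.8790e+01  2.0000e-02 -1.6505e+02]
t6.98 pos [ 0.4801 -0.374   0.0992] rot [-1.800e+02  7.000e-02 -5.288e+01] F [ 0.4 -0.7  0.2] op 0.0600 gf 0.0
SHIFT [-0.      0.0001  0.0542] turn 0.1
```

```bash
python3 drive.py '[[[0, 0, 0.018, 0, 0.05], [0, 0, 0.036, 0, 0.05], [0, 0, 0.05, 0, 0.05], [0, 0, 0.054, 0, 0.05], [0, 0, 0.054, 0, 0.05]]]' >/dev/null
python3 drive.py '[[[0, 0, 0, 0, 0], [0, 0, 0, 0, 0], [0, 0, 0, 0, 0], [0, 0, 0, 0, 0], [0, 0, 0, 0, 0]]]' 30
python3 drive.py '[[[0, 0, 0, 0, 0], [0, 0, 0, 0, 0], [0, 0, 0, 0, 0]]]' 30
python3 -c "
from h import *
go(.480,-.374,.045,-53)
cv2.imwrite('pics/e.png',crop(bot.camera('side'),205,200,110,110,5))"
```

```text
time: 7.82
ee_pos: [0.4803, -0.3747, 0.0465]
tcp_rot: [-180.0, -0.1, -53.0]
wrist_force: [-1.2, -1.3, 6.3]
opening: 0.0148
grasp_force: 29.6
time: 8.07
ee_pos: [0.4802, -0.3746, 0.0465]
tcp_rot: [-180.0, -0.1, -53.0]
wrist_force: [-0.7, -0.6, 6.3]
opening: 0.0148
grasp_force: 29.6
t8.07 pos [ 0.4802 -0.3746  0.0465] rot [-1.800e+02 -5.000e-02 -5.296e+01] F [-0.7 -0.6  6.3] op 0.0148 gf 29.6
SHIFT [-0.0007 -0.0002  0.0015] turn 0.0
```

View pics/e.png

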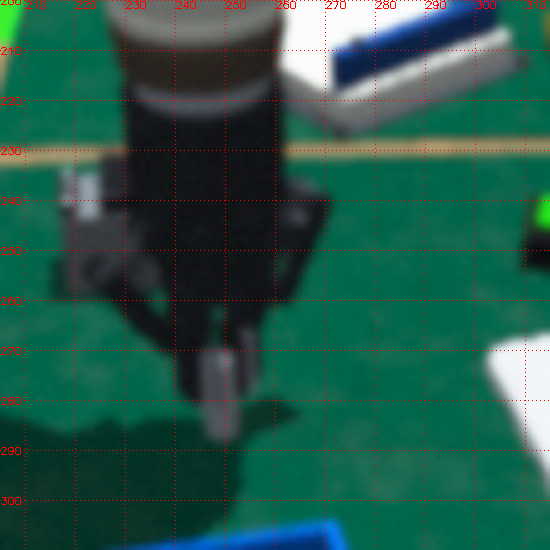

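The pin is gripped between the pads. Lifting and carrying it to above the bore.

```bash
python3 drive.py '[[[0, 0, -0.02, 0, 0], [0, 0, -0.05, 0, 0], [0, 0, -0.08, 0, 0], [-0.01, -0.014, -0.1, 0, 0], [-0.028, -0.037, -0.105, 0, 0]]]' >/dev/null
python3 drive.py '[[[-0.022, -0.03, 0, 0, 0], [-0.046, -0.061, 0, 0, 0], [-0.07, -0.092, 0, 0, 0], [-0.094, -0.123, 0, 0, 0], [-0.118, -0.155, 0, 0, 0]]]' >/dev/null
python3 drive.py '[[[-0.022, -0.03, 0, 0, 0], [-0.046, -0.061, 0, 0, 0], [-0.07, -0.092, 0, 0, 0], [-0.094, -0.123, 0, 0, 0], [-0.1125, -0.15, 0, 0, 0]]]' >/dev/null
python3 drive.py '[[[0, 0, 0, 0, 0], [0, 0, 0, 0, 0]]]'
python3 -c "
from h import *
print(jig(np.array([.012,.045,.022])));go(.5975,.0373,.076,-53)"
```

```text
time: 9.53
ee_pos: [0.5973, 0.04, 0.1502]
tcp_rot: [180.0, 0.1, -52.8]
wrist_force: [-0.7, 0.2, -1.1]
opening: 0.015
grasp_force: 29.5
[0.59726038 0.03719805 0.022     ]
t9.53 pos [0.5973 0.04   0.1502] rot [ 1.7998e+02  9.0000e-02 -5.2780e+01] F [-0.7  0.2 -1.1] op 0.0150 gf 29.5
SHIFT [0.0024 0.0014 0.0742] turn 0.2
```

```bash
python3 drive.py '[[[0.0012, 0.0007, 0.02, 0, 0], [0.0024, 0.0014, 0.05, 0, 0], [0.0024, 0.0014, 0.068, 0, 0], [0.0024, 0.0014, 0.075, 0, 0], [0.0024, 0.0014, 0.076, 0, 0]]]'
python3 drive.py '[[[0, 0, 0.003, 0, 0], [0, 0, 0.006, 0, 0], [0, 0, 0.008, 0, 0], [0, 0, 0.008, 0, 0]]]'
python3 -c "
from h import *
go(.5973,.0372,.0535,-53)"
```

```text
time: 9.95
ee_pos: [0.5963, 0.0344, 0.073]
tcp_rot: [179.9, 0.2, -53.0]
wrist_force: [0.4, 0.1, -0.7]
opening: 0.0148
grasp_force: 29.5
time: 10.28
ee_pos: [0.5983, 0.0354, 0.0682]
tcp_rot: [-179.9, -0.0, -53.0]
wrist_force: [-1.0, 0.9, 2.5]
opening: 0.0146
grasp_force: 30.0
t10.28 pos [0.5983 0.0354 0.0682] rot [-1.7989e+02 -2.0000e-02 -5.2970e+01] F [-1.   0.9  2.5] op 0.0146 gf 30.0
SHIFT [-0.002  -0.0003  0.0147] turn 0.0
```

```bash
python3 drive.py '[[[-0.001, 0, 0, 0, 0], [-0.002, -0.0003, 0, 0, 0], [-0.002, -0.0003, 0.001, 0, 0], [-0.002, -0.0003, 0.002, 0, 0], [-0.002, -0.0003, 0.002, 0, 0]]]'
python3 -c "
from h import *
go(.5973,.0372,.0535,-53)
"
```

```text
time: 10.7
ee_pos: [0.5967, 0.0374, 0.0644]
tcp_rot: [-180.0, 0.1, -52.9]
wrist_force: [2.1, 0.6, -1.6]
opening: 0.0149
grasp_force: 29.5
t10.70 pos [0.5967 0.0374 0.0644] rot [-1.7997e+02  6.0000e-02 -5.2950e+01] F [ 2.1  0.6 -1.6] op 0.0149 gf 29.5
SHIFT [ 0.0005 -0.0003  0.0109] turn 0.1
```

It dropped 4 mm and is in the bore. Continuing down.

```bash
python3 drive.py '[[[0, 0, 0.002, 0, 0], [0, 0, 0.004, 0, 0], [0, 0, 0.006, 0, 0], [0, 0, 0.008, 0, 0], [0, 0, 0.008, 0, 0]]]'
python3 -c "
from h import *
go(.5973,.0372,.0535,-53)
"
```

```text
time: 11.12
ee_pos: [0.5967, 0.0374, 0.0562]
tcp_rot: [-180.0, 0.1, -53.0]
wrist_force: [5.1, 1.1, -2.6]
opening: 0.0147
grasp_force: 29.5
t11.12 pos [0.5967 0.0374 0.0562] rot [-1.7997e+02  6.0000e-02 -5.2960e+01] F [ 5.1  1.1 -2.6] op 0.0147 gf 29.5
SHIFT [ 0.0005 -0.0004  0.0027] turn 0.0
```

```bash
python3 drive.py '[[[0.0003, -0.0004, 0.0015, 0, 0], [0.0003, -0.0004, 0.003, 0, 0], [0.0003, -0.0004, 0.004, 0, 0], [0.0003, -0.0004, 0.005, 0, 0], [0.0003, -0.0004, 0.005, 0, 0]]]'
python3 -c "
from h import *
go(.5973,.0372,.0535,-53)
"
```

```text
time: 11.53
ee_pos: [0.5972, 0.0372, 0.0534]
tcp_rot: [-179.9, 0.0, -53.0]
wrist_force: [-2.0, 0.0, 13.0]
opening: 0.0148
grasp_force: 30.9
t11.53 pos [0.5972 0.0372 0.0534] rot [-1.7993e+02  1.0000e-02 -5.2970e+01] F [-2.  0. 13.] op 0.0148 gf 30.9
SHIFT [ 0.     -0.0001 -0.0001] turn 0.0
```

The pin is seated: z is exact and it presses with 13 N. Releasing and refining the contactor's pose from the first pictures.

```bash
python3 drive.py '[[[0, 0, -0.001, 0, 0.045], [0, 0, -0.001, 0, 0.045], [0, 0, -0.001, 0, 0.045], [0, 0, -0.001, 0, 0.045], [0, 0, -0.001, 0, 0.045]]]' >/dev/null
python3 drive.py '[[[0, 0, -0.01, 0, 0.045], [0, 0, -0.03, 0, 0.045], [0, 0, -0.06, 0, 0.045], [0.0, 0, -0.09, 0, 0.06], [0, 0, -0.1, 0, 0.075]]]'
python3 - <<'E'
from h import *
g=cv2.cvtColor(cv2.imread("pics/top0.png"),cv2.COLOR_BGR2GRAY)
sub=g[250:280,318:350]
m=(g<70).astype(np.uint8);m[:258]=0;m[273:]=0;m[:,:322]=0;m[:,344:]=0
pts=np.argwhere(m)[:,::-1].astype(np.float32);print(len(pts),cv2.minAreaRect(pts),pts.mean(0),ray("top",*pts.mean(0),.062))
# model projections for centre candidates
for c,yaw in(((.4205,-.2205),6.),):
    a=np.radians(yaw);R=np.array([[np.cos(a),-np.sin(a)],[np.sin(a),np.cos(a)]])
    P=lambda x,y,z:np.r_[np.array(c)+R@[x,y],z]
    B=[P(x,y,.062) for x,y in((.01,.023),(.01,-.023),(-.01,-.023),(-.01,.023))]
    D=[P(x,y,z) for x,y,z in((.031,-.0225,.0),(-.031,-.0225,0),(.031,-.0225,.05),(-.031,-.0225,.05))]
    print("block top lbl",(proj("top",B)+.43).round(1).tolist());print("side faceS",(proj("side",D)+.4).round(1).tolist(),"block",(proj("side",B)+.4).round(1).tolist())
go(.42,-.22,.15,186)
print(bot.get_obs()['q'].round(1))
E
```

```text
time: 12.37
ee_pos: [0.5983, 0.0372, 0.1581]
tcp_rot: [-179.7, -0.1, -53.0]
wrist_force: [1.2, -0.9, -0.3]
opening: 0.068
grasp_force: 0.0
149 ((332.5999755859375, 264.79998779296875), (7.0560784339904785, 21.321626663208008), 85.60128784179688) [332.698   264.61075] [ 0.41963587 -0.21933815  0.062     ]
block top lbl [[323.2, 261.2], [343.1, 259.4], [344.1, 268.1], [324.1, 270.0]]
side faceS [[241.9, 257.6], [218.7, 259.5], [240.9, 241.6], [217.3, 243.4]] block [[231.9, 229.9], [232.6, 238.4], [225.0, 239.0], [224.5, 230.5]]
t12.37 pos [0.5983 0.0372 0.1581] rot [-1.7973e+02 -1.2000e-01 -5.2960e+01] F [ 1.2 -0.9 -0.3] op 0.0680 gf 0.0
SHIFT [0.0979 0.2973 0.0068] turn 121.0
[ 3.500e+00  1.060e+01  5.500e+00  8.460e+01  1.000e-01 -1.235e+02]
```

```bash
python3 drive.py '[[[0.0122, 0.037, 0, 7, 0.075], [0.0244, 0.074, 0, 14, 0.075], [0.0366, 0.111, 0, 21, 0.075], [0.0488, 0.148, 0, 28, 0.075], [0.061, 0.1855, 0, 35, 0.075]]]' >/dev/null
python3 drive.py '[[[0.03, 0.023, 0, 7, 0.075], [0.06, 0.046, 0, 14, 0.075], [0.0943, 0.0704, 0, 21, 0.075], [0.0943, 0.0704, 0, 28, 0.075], [0.0943, 0.0704, 0, 35, 0.075]]]' >/dev/null
python3 drive.py '[[[0, 0, 0, 7, 0.075], [0, 0, 0, 14, 0.075], [0, 0, 0, 21, 0.075], [0, 0, 0, 28, 0.075], [0, 0, 0, 35, 0.075]]]' >/dev/null
python3 drive.py '[[[0, 0, 0, 7, 0.075], [0, 0, 0, 14, 0.075], [0, 0, 0, 16.5, 0.075], [0, 0, 0, 16.5, 0.075]]]' 
python3 -c "
from h import *
go(.42,-.22,.05,185.5);print(bot.get_obs()['q'].round(1))"
```

```text
time: 13.95
ee_pos: [0.4187, -0.22, 0.1528]
tcp_rot: [180.0, -0.0, -174.6]
wrist_force: [0.1, -0.9, -0.2]
opening: 0.0748
grasp_force: 0.0
t13.95 pos [ 0.4187 -0.22    0.1528] rot [ 1.7995e+02 -2.0000e-02 -1.7458e+02] F [ 0.1 -0.9 -0.2] op 0.0748 gf 0.0
SHIFT [-0.0013 -0.0002  0.1028] turn -0.1
[-27.7  -6.3 -12.6  83.8   0.  -33.2]
```

```bash
python3 drive.py '[[[-0.0013, 0, 0.025, 0, 0.075], [-0.0013, 0, 0.06, 0, 0.075], [-0.0013, 0, 0.09, 0, 0.075], [-0.0013, 0, 0.0995, 0, 0.075], [-0.0013, 0, 0.0995, 0, 0.075]]]' >/dev/null
python3 drive.py '[[[0, 0, 0, 0, 0.075], [0, 0, 0, 0, 0.04], [0, 0, 0, 0, 0.03], [0, 0, 0, 0, 0.03], [0, 0, 0, 0, 0.03]]]' 40
python3 drive.py '[[[0, 0, 0, 0, 0.03], [0, 0, 0, 0, 0.03], [0, 0, 0, 0, 0.03], [0, 0, 0, 0, 0.03]]]'
python3 -c "
from h import *
go(.42,-.22,.05,185.5);cv2.imwrite('pics/f.png',crop(bot.camera('side'),185,180,110,110,5))"
```

```text
time: 14.78
ee_pos: [0.421, -0.2203, 0.0549]
tcp_rot: [-180.0, 0.1, -174.5]
wrist_force: [-0.5, -0.6, 6.7]
opening: 0.0456
grasp_force: 39.8
time: 15.12
ee_pos: [0.421, -0.2204, 0.055]
tcp_rot: [-180.0, 0.1, -174.5]
wrist_force: [-0.9, -0.4, 6.7]
opening: 0.0453
grasp_force: 39.8
t15.12 pos [ 0.421  -0.2204  0.055 ] rot [-1.7996e+02  1.3000e-01 -1.7445e+02] F [-0.9 -0.4  6.7] op 0.0453 gf 39.8
SHIFT [0.001  0.0005 0.005 ] turn 0.0
```

View pics/f.png

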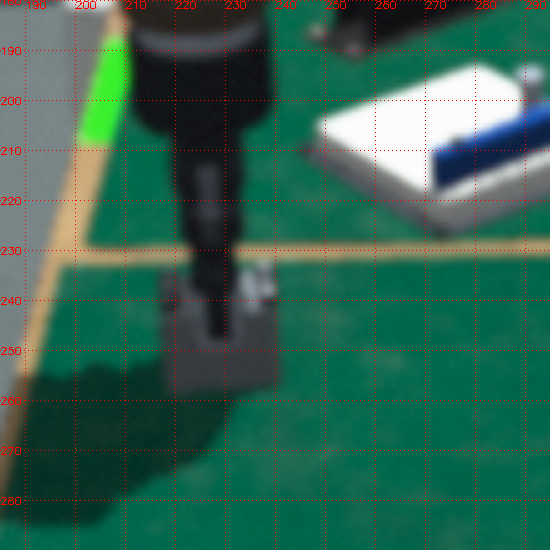

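Contactor gripped with the fingertip well above pin height, and the pin stands in the bore. Lifting.

```bash
python3 drive.py '[[[0, 0, -0.015, -7, 0.03], [0, 0, -0.04, -7, 0.03], [0, 0, -0.07, 0, 0.03], [0, 0, -0.09, 7, 0.03], [0, 0, -0.095, 7, 0.03]]]' >/dev/null
python3 -c "
from h import *
x,y=jig(np.array([.009,.0133]));print(x,y)
go(x,y,.15,127)"
```

```text
0.5701381874919975 0.020516420217496608
t15.58 pos [ 0.4213 -0.2206  0.1521] rot [-179.92    0.25  178.22] F [ 0.3 -0.5 -3. ] op 0.0454 gf 42.2
SHIFT [-0.1413  0.2456  0.0024] turn 51.2
```

```bash
python3 drive.py '[[[-0.0176, 0.0307, 0, 7, 0.03], [-0.0352, 0.0614, 0, 14, 0.03], [-0.053, 0.092, 0, 21, 0.03], [-0.07, 0.1225, 0, 28, 0.03], [-0.088, 0.153, 0, 35, 0.03]]]' >/dev/null
python3 -c "
from h import *
x,y=jig(np.array([.009,.0133]))
go(x,y,.15,127)"
```

```text
t16.00 pos [ 0.511  -0.0698  0.1473] rot [ 1.8000e+02 -1.0000e-01  1.4564e+02] F [ 1.1 -1.3 -2.7] op 0.0452 gf 42.4
SHIFT [ 0.0021  0.1079 -0.0027] turn 18.6
```

```bash
python3 drive.py '[[[0.001, 0.035, 0, 7, 0.03], [0.002, 0.07, 0, 14, 0.03], [0.002, 0.1, 0, 16.5, 0.03], [0.002, 0.107, 0, 16.5, 0.03], [0.002, 0.107, 0, 16.5, 0.03]]]' >/dev/null
python3 drive.py '[[[0, 0, 0, 0, 0.03], [0, 0, 0, 0, 0.03]]]' >/dev/null
python3 -c "
from h import *
x,y=jig(np.array([.009,.0133]))
go(x,y,.0785,127)"
```

```text
t16.58 pos [0.5687 0.0175 0.1476] rot [-1.7995e+02 -9.0000e-02  1.2931e+02] F [-0.8  0.3 -3. ] op 0.0451 gf 42.8
SHIFT [0.0013 0.0031 0.0691] turn 2.3
```

```bash
python3 drive.py '[[[0.001, 0.0015, 0.02, 2.3, 0.03], [0.0013, 0.003, 0.04, 2.3, 0.03], [0.0013, 0.003, 0.058, 2.3, 0.03], [0.0013, 0.003, 0.063, 2.3, 0.03], [0.0013, 0.003, 0.063, 2.3, 0.03]]]' >/dev/null
python3 drive.py '[[[0, 0, 0, 0, 0.03], [0, 0, 0, 0, 0.03]]]' >/dev/null
python3 -c "
from h import *
x,y=jig(np.array([.009,.0133]))
go(x,y,.0785,127)"
```

```text
t17.17 pos [0.5713 0.0208 0.0866] rot [179.91   0.   126.9 ] F [ 0.7 -0.8 -3.2] op 0.0453 gf 42.8
SHIFT [ 0.0005 -0.0012  0.0081] turn -0.1
```

```bash
python3 drive.py '[[[0.0005, -0.0012, 0, 0, 0.03], [0.0005, -0.0012, 0.003, 0, 0.03], [0.0005, -0.0012, 0.006, 0, 0.03], [0.0005, -0.0012, 0.009, 0, 0.03], [0.0005, -0.0012, 0.0095, 0, 0.03]]]' >/dev/null
python3 drive.py '[[[0, 0, 0, 0, 0.03], [0, 0, 0, 0, 0.03], [0, 0, 0, 0, 0.03]]]' >/dev/null
python3 -c "
from h import *
x,y=jig(np.array([.009,.0145]))
go(x,y,.077,127)"
```

```text
t17.83 pos [0.57   0.0209 0.0768] rot [179.93  -0.   126.93] F [-2.8 -1.1  6.4] op 0.0451 gf 44.0
SHIFT [-0.0004  0.0011 -0.0002] turn -0.1
```

On the plate. Nudging towards the pin until it touches.

```bash
python3 drive.py '[[[0, 0.0006, -0.001, 0, 0.03], [0, 0.0012, -0.001, 0, 0.03], [0, 0.0012, -0.001, 0, 0.03]]]' |grep -E 'pos|wrist_f'
python3 drive.py '[[[0, 0.0008, 0, 0, 0.03], [0, 0.0008, 0, 0, 0.03], [0, 0.0008, 0, 0, 0.03]]]'|grep -E 'pos|wrist_f'
python3 -c "
from h import *
x,y=jig(np.array([.009,.0145]))
go(x,y,.077,127)"
```

```text
ee_pos: [0.5707, 0.0217, 0.0768]
wrist_force: [-0.4, -0.7, 2.3]
ee_pos: [0.5714, 0.0222, 0.0768]
wrist_force: [-1.3, -0.2, 4.1]
t18.33 pos [0.5714 0.0222 0.0768] rot [ 1.7998e+02 -5.0000e-02  1.2692e+02] F [-1.3 -0.2  4.1] op 0.0458 gf 43.8
SHIFT [-0.0006 -0.0008 -0.0002] turn -0.1
```

```bash
python3 drive.py '[[[0, 0.0007, 0, 0, 0.03], [0, 0.0007, 0, 0, 0.03], [0, 0.0007, 0, 0, 0.03]]]' |grep -E 'pos|wrist_f'
python3 drive.py '[[[0, 0.0007, 0, 0, 0.03], [0, 0.0007, 0, 0, 0.03], [0, 0.0007, 0, 0, 0.03]]]'|grep -E 'pos|wrist_f'
python3 -c "
from h import *
x,y=jig(np.array([.009,.0145]))
go(x,y,.077,127)
cv2.imwrite('pics/g.png',crop(bot.camera('side'),225,165,100,80,8))"
```

```text
ee_pos: [0.5718, 0.0225, 0.0768]
wrist_force: [-1.5, -0.9, 5.0]
ee_pos: [0.5724, 0.0229, 0.0768]
wrist_force: [-1.6, -0.6, 4.9]
t18.83 pos [0.5724 0.0229 0.0768] rot [ 1.7999e+02 -5.0000e-02  1.2692e+02] F [-1.6 -0.6  4.9] op 0.0455 gf 44.0
SHIFT [-0.0006 -0.002  -0.0002] turn -0.1
```

View pics/g.png

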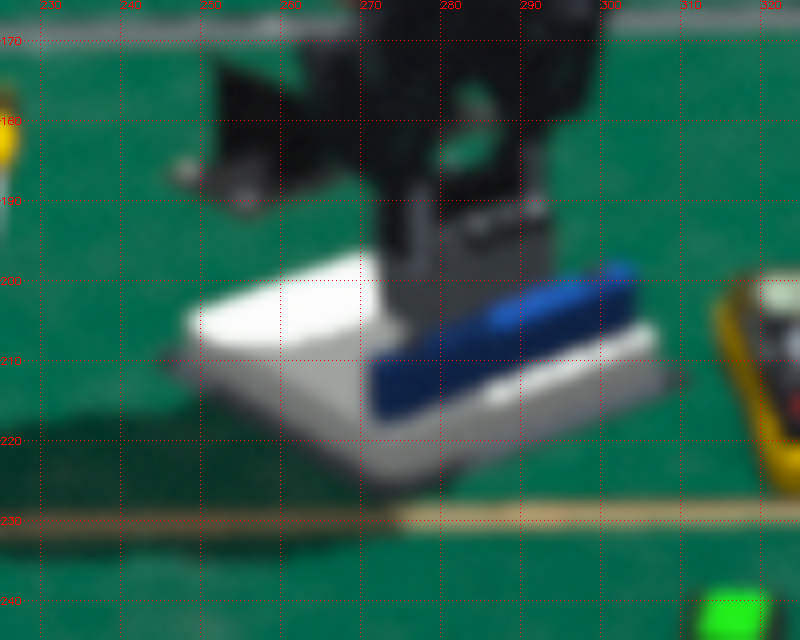

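No contact force yet, but a loose pin can lean about 2.4 mm before it jams (contactor y ≈ 16.9). Finding that jam gives me a reference, and then I'll back off to home.

```bash
for i in 1; do
python3 drive.py '[[[0, 0.0005, 0, 0, 0.03], [0, 0.0005, 0, 0, 0.03], [0, 0.0005, 0, 0, 0.03]]]' |grep -E 'pos|wrist_f'
python3 drive.py '[[[0, 0.0005, 0, 0, 0.03], [0, 0.0005, 0, 0, 0.03], [0, 0.0005, 0, 0, 0.03]]]'|grep -E 'pos|wrist_f'
done
python3 -c "
from h import *
x,y=jig(np.array([.009,.0145]))
go(x,y,.077,127)"
```

```text
ee_pos: [0.5726, 0.0231, 0.0769]
wrist_force: [-3.7, -1.7, 5.8]
ee_pos: [0.5727, 0.0232, 0.0768]
wrist_force: [-4.4, -2.7, 7.0]
t19.38 pos [0.5727 0.0232 0.0768] rot [-1.7995e+02 -5.0000e-02  1.2690e+02] F [-4.4 -2.7  7. ] op 0.0455 gf 44.1
SHIFT [-0.0006 -0.0025 -0.0002] turn -0.1
```

Jam found at y ≈ 17.0 as predicted, so the frames agree. Backing off to 14.5.

```bash
python3 drive.py '[[[0, -0.0015, 0, 0, 0.03], [0, -0.003, 0, 0, 0.03], [0, -0.0033, 0, 0, 0.03], [0, -0.0033, 0, 0, 0.03]]]' |grep -E 'pos|wrist_f'
python3 -c "
from h import *
x,y=jig(np.array([.009,.0145]))
go(x,y,.077,127)"
```

```text
ee_pos: [0.5707, 0.0218, 0.0768]
wrist_force: [1.4, 2.2, 4.0]
t19.72 pos [0.5707 0.0218 0.0768] rot [ 1.7994e+02 -5.0000e-02  1.2693e+02] F [1.4 2.2 4. ] op 0.0456 gf 43.8
SHIFT [-0.0006 -0.     -0.0002] turn -0.1
```

```bash
python3 drive.py '[[[0, 0, 0, 0, 0.05], [0, 0, 0, 0, 0.055], [0, 0, 0, 0, 0.06], [0, 0, 0, 0, 0.06], [0, 0, 0, 0, 0.06]]]' >/dev/null
python3 drive.py '[[[0, 0, -0.01, 0, 0.06], [0, 0, -0.03, 0, 0.06], [0.01, 0, -0.06, 0, 0.03], [0.04, 0, -0.07, 0, 0], [0.075, 0, -0.07, 0, 0]]]' >/dev/null
python3 drive.py '[[[0.04, 0, 0, 0, 0], [0.08, 0, 0, 0, 0], [0.12, 0, 0, 0, 0], [0.13, 0, 0, 0, 0], [0.13, 0, 0, 0, 0]]]'
python3 - <<'E'
from h import *
t=bot.camera("top");s=bot.camera("side");cv2.imwrite("pics/top1.png",t);cv2.imwrite("pics/side1.png",s)
a=cv2.resize(crop(t,200,165,75,85,8),(530,600));b=cv2.resize(crop(s,255,170,60,60,8),(270,270))
o=np.zeros((600,800,3),np.uint8);o[:,:530]=a;o[:270,530:]=b;cv2.imwrite("pics/i.png",o)
go(.57,.02,.1,127)
for n in("top","side"): print(n,"pin top expect",(proj(n,[*jig(np.array([.012,.045])),.051])+.43).round(1),"block centre exp",(proj(n,[*jig(np.array([.0095,.0145])),.084])+.43).round(1))
E
```

```text
time: 20.97
ee_pos: [0.446, 0.1874, 0.1479]
tcp_rot: [179.9, -0.1, 127.1]
wrist_force: [1.1, -0.4, 0.4]
opening: -0.0002
grasp_force: 0.0
t21.07 pos [0.4476 0.1855 0.1475] rot [ 1.7995e+02 -3.0000e-02  1.2699e+02] F [ 0.6 -0.4 -0.3] op 0.0001 gf 0.0
SHIFT [-0.2059 -0.0019  0.0474] turn -0.0
top pin top expect [[225.9 189.5]] block centre exp [[230.3 197.2]]
side pin top expect [[291.3 194.9]] block centre exp [[282.9 187.7]]
```

View pics/i.png

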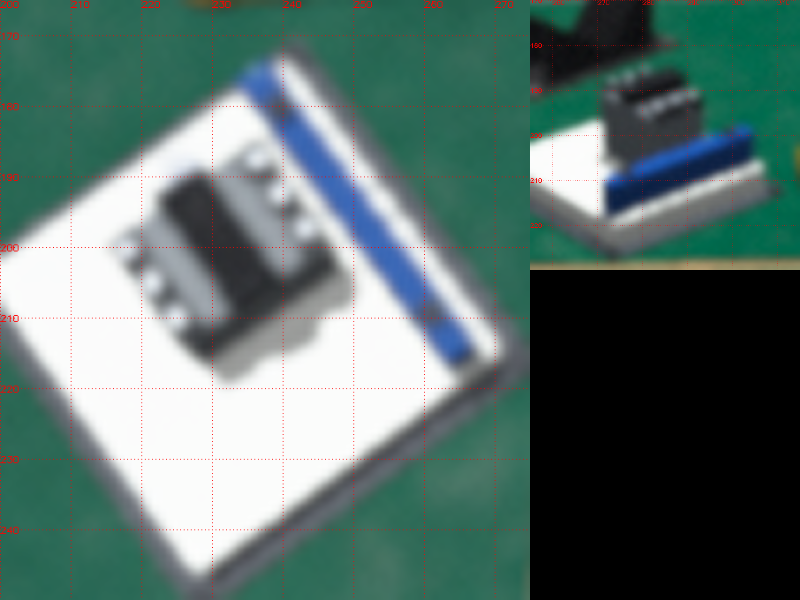

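The top view shows the contactor standing upright, parallel to the fence with a gap of about 4 mm. The pin top shows at (225.5,189), where an upright, seated pin should be. Next I'll bring the closed fingertips over the far upper edge.

```bash
python3 drive.py '[[[-0.04, -0.0005, 0, 0, 0], [-0.08, -0.001, 0, 0, 0], [-0.12, -0.0015, 0, 0, 0], [-0.155, -0.002, 0, 0, 0], [-0.178, -0.002, 0.01, 0, 0]]]' >/dev/null
python3 drive.py '[[[0, 0, 0.01, 0, 0], [0, 0, 0.02, 0, 0], [0, 0, 0.02, 0, 0], [0, 0, 0.02, 0, 0]]]' >/dev/null
python3 -c "
from h import *
x,y=jig(np.array([-.018,.0145]))
go(x,y,.100,127)"
```

```text
t21.82 pos [0.552 0.042 0.116] rot [-1.7993e+02 -1.2000e-01  1.2692e+02] F [ 0.2  0.3 -0.3] op -0.0001 gf 0.0
SHIFT [-0.0011  0.0028  0.016 ] turn -0.1
```

```bash
python3 drive.py '[[[-0.001, 0.0028, 0.006, 0, 0], [-0.001, 0.0028, 0.012, 0, 0], [-0.001, 0.0028, 0.016, 0, 0], [-0.001, 0.0028, 0.016, 0, 0]]]' >/dev/null
python3 drive.py '[[[0, 0, 0.002, 0, 0], [0, 0, 0.004, 0, 0], [0, 0, 0.004, 0, 0], [0, 0, 0.004, 0, 0]]]' >/dev/null
python3 -c "
from h import *
x,y=jig(np.array([-.018,.0145]))
go(x,y,.097,127)"
```

```text
t22.48 pos [0.5556 0.043  0.0971] rot [ 1.7995e+02 -5.0000e-02  1.2693e+02] F [-0.2  1.4  2.3] op 0.0002 gf 1.5
SHIFT [ 0.0003 -0.0008  0.0001] turn -0.1
```

Contact is on the top edge at the expected height. Now the diagonal push.

```bash
python3 drive.py '[[[-0.0007, 0, 0.0007, 0, 0], [-0.0014, 0, 0.0014, 0, 0], [-0.002, 0, 0.002, 0, 0], [-0.0027, 0, 0.002, 0, 0], [-0.0035, 0, 0.002, 0, 0]]]' |grep -E 'pos|wrist_f'
python3 drive.py '[[[-0.0007, 0, 0.0003, 0, 0], [-0.0014, 0, 0.0006, 0, 0], [-0.002, 0, 0.0006, 0, 0], [-0.002, 0, 0.0006, 0, 0]]]'|grep -E 'pos|wrist_f'
python3 -c "
from h import *
go(.5556,.043,.097,127);F=bot.get_obs()['wrist_force'];print('F jig x,y',F[0]*.602-F[1]*.799,F[0]*.799+F[1]*.602)"
```

```text
ee_pos: [0.5584, 0.0407, 0.097]
wrist_force: [-2.9, 4.3, 15.4]
ee_pos: [0.5599, 0.0392, 0.097]
wrist_force: [-3.8, 4.2, 19.2]
t23.23 pos [0.5599 0.0392 0.097 ] rot [ 1.7974e+02 -1.0000e-02  1.2695e+02] F [-3.8  4.2 19.2] op -0.0001 gf 9.3
SHIFT [ 0.0056 -0.0012 -0.    ] turn -0.0
F jig x,y -5.643654231061123 -0.4837868803603316
```

```bash
python3 drive.py '[[[-0.0006, 0, -0.0005, 0, 0], [-0.0012, 0, -0.0005, 0, 0], [-0.0018, 0, -0.0005, 0, 0], [-0.0018, 0, -0.0005, 0, 0]]]'|grep -E 'pos|wrist_f'
python3 drive.py '[[[-0.0006, 0, 0, 0, 0], [-0.0012, 0, 0, 0, 0], [-0.0018, 0, 0, 0, 0], [-0.0018, 0, 0, 0, 0]]]'|grep -E 'pos|wrist_f'
python3 -c "
from h import *
go(.5556,.043,.097,127);F=bot.get_obs()['wrist_force'];print('F jig x,y',F[0]*.602-F[1]*.799,F[0]*.799+F[1]*.602)
t=bot.camera('top');s=bot.camera('side');cv2.imwrite('pics/top2.png',t)
a=cv2.resize(crop(t,200,165,75,85,8),(530,600));b=cv2.resize(crop(s,255,170,60,60,8),(270,270))
o=np.zeros((600,800,3),np.uint8);o[:,:530]=a;o[:270,530:]=b;cv2.imwrite('pics/j.png',o)"
```

```text
ee_pos: [0.5601, 0.0386, 0.097]
wrist_force: [-6.9, 8.7, 18.4]
ee_pos: [0.5613, 0.0371, 0.097]
wrist_force: [-6.3, 8.6, 18.1]
t23.90 pos [0.5613 0.0371 0.097 ] rot [ 1.7977e+02 -1.4000e-01  1.2699e+02] F [-6.3  8.6 18.1] op 0.0001 gf 8.9
SHIFT [ 0.0081 -0.001  -0.    ] turn -0.0
F jig x,y -10.67290285677506 0.20949728440927196
```

View pics/j.png

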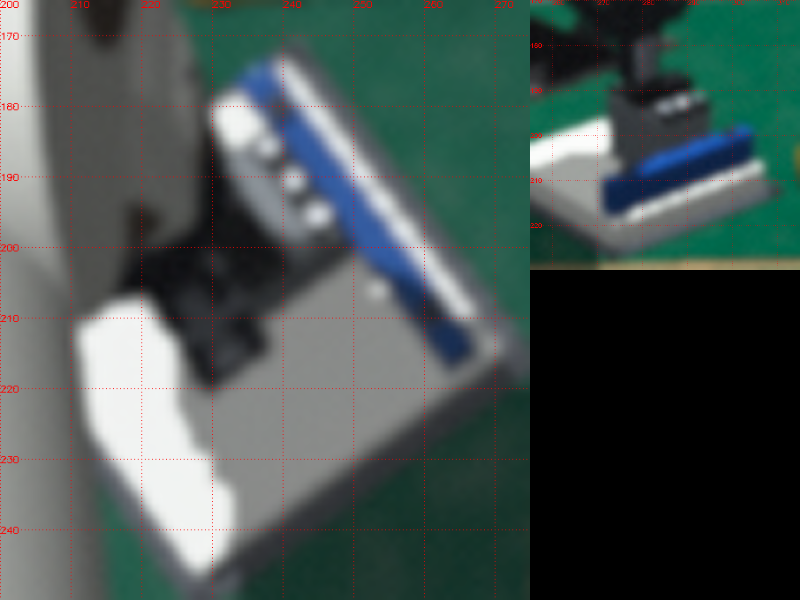

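The contactor is against the fence: force along x rose to 10.7 N, then the tip started to slip. But the TCP drifted about +1 mm in y, so I'll measure the contactor's shift by sub-pixel matching of the terminal row.

```bash
cat > m.py <<'E'
from h import *
def shift(a,b):
    f=8;A=cv2.cvtColor(cv2.imread(a),6)[182:203,232:248];B=cv2.cvtColor(cv2.imread(b),6)[174:211,226:256]
    up=lambda i:cv2.resize(i,None,fx=f,fy=f,interpolation=cv2.INTER_CUBIC)
    r=cv2.matchTemplate(up(B),up(A),cv2.TM_CCOEFF_NORMED);_,s,_,l=cv2.minMaxLoc(r)
    d=np.array([l[0]/f-6,l[1]/f-8])
    w=ray("top",240+d[0],192+d[1],.074)-ray("top",240,192,.074)
    print("px",d,"score %.2f"%s,"jig x,y mm",1e3*(w[0]*.602-w[1]*.799),1e3*(w[0]*.799+w[1]*.602))
E
python3 -c "
from m import *
shift('pics/top1.png','pics/top2.png')
x,y=jig(np.array([-.010,.0145]));go(x,y,.097,127)"
```

```text
px [-0.375 -1.   ] score 0.78 jig x,y mm 0.6715404076217848 2.50664456053778
t24.00 pos [0.5613 0.0371 0.097 ] rot [ 1.7977e+02 -1.4000e-01  1.2699e+02] F [-6.4  8.8 17.9] op 0.0001 gf 8.8
SHIFT [ 0.0004 -0.0017  0.    ] turn -0.0
```

Shadows spoil that match. From the terminal positions (about +1.4 mm) and the TCP drift (+1.2 mm), the contactor moved roughly 1.2 mm towards the pin. I'll ease the push, draw it back by about 1 mm under the fingertip, and push again.

```bash
python3 drive.py '[[[0.0008, 0, 0, 0, 0], [0.0015, 0, 0, 0, 0], [0.0015, -0.001, 0, 0, 0], [0.0015, -0.002, 0, 0, 0], [0.0015, -0.002, 0, 0, 0]]]'|grep -E 'pos|wrist_f'
python3 -c "
from h import *
x,y=jig(np.array([-.010,.0153]));go(x,y,.097,127);F=bot.get_obs()['wrist_force'];print('F jig x,y',F[0]*.602-F[1]*.799,F[0]*.799+F[1]*.602)"
```

```text
ee_pos: [0.5602, 0.0362, 0.097]
wrist_force: [1.9, 3.3, 13.0]
t24.42 pos [0.5602 0.0362 0.097 ] rot [1.7970e+02 5.0000e-02 1.2695e+02] F [ 1.9  3.3 13. ] op -0.0002 gf 6.4
SHIFT [0.0005 0.0005 0.    ] turn -0.1
F jig x,y -1.4874835336239434 3.528580597943736
```

```bash
python3 drive.py '[[[-0.0006, 0.0003, 0.0006, 0, 0], [-0.0012, 0.0006, 0.0008, 0, 0], [-0.0018, 0.0006, 0.0008, 0, 0], [-0.002, 0.0006, 0.0008, 0, 0], [-0.002, 0.0006, 0.0008, 0, 0]]]'|grep -E 'pos|wrist_f'
python3 drive.py '[[[0, 0, 0, 0, 0], [0, 0, 0, 0, 0], [0, 0, 0, 0, 0]]]'|grep -E 'pos|wrist_f'
python3 -c "
from h import *
x,y=jig(np.array([-.010,.0153]));go(x,y,.097,127);F=bot.get_obs()['wrist_force'];print('F jig x,y',F[0]*.602-F[1]*.799,F[0]*.799+F[1]*.602)
t=bot.camera('top');cv2.imwrite('pics/top3.png',t)
o=[crop(cv2.imread('pics/'+n),222,172,32,36,12) for n in('top2.png','top3.png')]
cv2.imwrite('pics/k.png',np.hstack(o))"
```

```text
ee_pos: [0.5605, 0.036, 0.0969]
wrist_force: [-8.9, 9.4, 23.1]
ee_pos: [0.5605, 0.036, 0.097]
wrist_force: [-8.3, 9.8, 22.2]
t25.08 pos [0.5605 0.036  0.097 ] rot [ 1.7973e+02 -1.3000e-01  1.2700e+02] F [-8.3  9.8 22.2] op -0.0001 gf 11.6
SHIFT [0.0008 0.0004 0.    ] turn -0.0
F jig x,y -12.786869421741446 -0.7166816594788159
```

View pics/k.png

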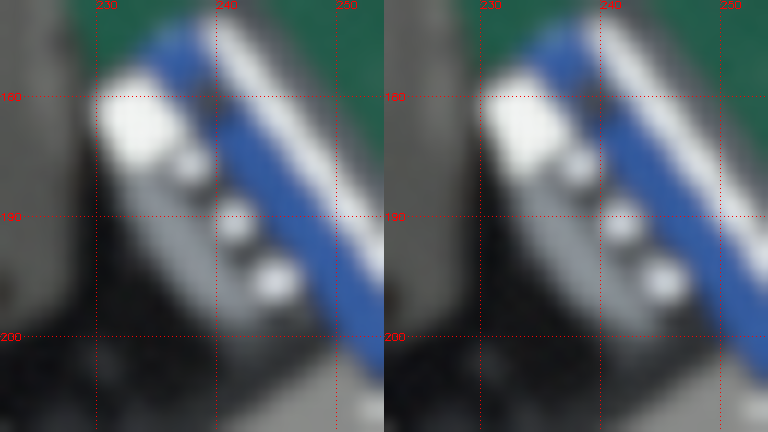

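```bash
python3 -c "
from m import *
g=lambda n:cv2.cvtColor(cv2.imread('pics/'+n),6)
A=g('top2.png')[183:199,235:248];B=g('top3.png')[179:203,231:252];f=10
up=lambda i:cv2.resize(i,None,fx=f,fy=f,interpolation=cv2.INTER_CUBIC)
_,s,_,l=cv2.minMaxLoc(cv2.matchTemplate(up(B),up(A),5));d=np.array(l)/f-4
w=ray('top',240+d[0],192+d[1],.074)-ray('top',240,192,.074);print(d,s,'jig dx,dy',w[0]*.602-w[1]*.799,w[0]*.799+w[1]*.602)
for u,v in((238.3,185.9),(241.7,190.6),(245.2,195.5)):
    p=ray('top',u-.45,v-.45,.074)[:2]-[.5541,.0197];print('terminal jig',p[0]*.602-p[1]*.799,p[0]*.799+p[1]*.602)
F=bot.get_obs()['wrist_force'];print(F)"
```

```text
[0.2 0.1] 0.9873347282409668 jig dx,dy 0.00024250918441184345 -0.0004778530902229374
terminal jig 0.04050183805247853 0.02838776039886066
terminal jig 0.040455354624080384 0.01427095445302322
terminal jig 0.040322141712902805 -0.0003119175784925751
[-8.21775003  8.44119292 23.21950822]
```

The terminals now sit at jig x 40.4 and y 14.3, matching home (40.4, 14.5), and the row is square to the fence. The push is steady, so I'm handing in.

```bash
python3 -c "
from workcell import bot
print(bot.job_done())"
```

```text
the job is handed in; nothing more can be done
None
```

I handed the job in at about 25 s: the pin is seated in the bore and the contactor stands square against the fence beside it. The final push is still held at about 13 N towards the fence and 22 N down; contact with the pin was judged from position (within about 0.5 mm), because the gripper hid the pin in the last pictures.

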